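Set the carver's spring tweezers to the middle width gauge and hold

TASK

Lift the spring tweezers off their rest and squeeze them until their two points match the two scribed lines of the middle-width gauge block (the one of the three whose lines are neither closest together nor farthest apart). Keep the tweezers level with the points hovering just above that block, one point over each line and not touching the wood, and finish while still holding them there with the gap steady, so that the carver can check his work against it. Never pinch the points shut on the way, and leave all the other things on the bench where they lie.

Things in the scene. Friction and masses are not known exactly. Their poses are not given: they have to be found in the camera images.
- tweezers: loose steel spring tweezers level on the rest, 190 mm long, about 70 g, balanced at the grips: brass heel at the back (-x), two flat steel arms 12 mm high splaying open to the front (+x). Origin: midway between the pale wooden finger grips on the arms' outsides (each 36 x 22 mm high), at half height, 50 mm above the bench; grasp here from above, closing along y. x to the points, y left, z up
- tip_left (a point): lower end of the tweezers' left (+y) point, a round pin 4 mm thick, turned down at the front end of the arm; 70 mm ahead of and 22 mm below the tweezers' origin, 22 mm to its left at rest (points 44 mm apart, centre to centre)
- tip_right (a point): lower end of the tweezers' right (-y) point, the mirror image of the left one
- leaf_left (a joint): squeeze of the tweezers' left arm: hinged at the heel, 100 mm behind the finger grips and 170 mm behind the points; 0 = at rest, sprung open, grows in rad as it is squeezed inwards, at most 0.11. Point gap in mm = 44 - 170 x (left + right)
- leaf_right (a joint): squeeze of the right arm, the mirror image of the left. The finger grips measure 44 mm over their outer faces at rest (45 at their front ends), 32 mm when the points are 23 mm apart: each mm squeezed off there closes the points 1.7 mm. It takes about 5 N at the finger grips to start, 8 N at a 23 mm gap, 10.5 N at the stop (points 7 mm apart)
- rest: fixed dark wooden rest carrying the tweezers: base plate 150 x 60 x 8 mm (centre 20 mm behind the origin) with two cross bars whose tops are 44 mm above the bench, one 85 mm behind and one (10 mm thick, 66 mm wide) 42 mm ahead of the origin; origin on the bench below the tweezers' origin, same axes at the start
- gauge_narrow: the narrow one: fixed pale wooden block, 36 (x) x 52 (y) x 40 mm high, with two dark scribed lines on its flat top that run along its x, 13 mm apart, 6.5 mm either side of its middle; origin under its centre, on the bench. The three gauges differ only in the spacing of their lines and stand in any order
- gauge_middle: the middle one, to be used: fixed pale wooden block, 36 (x) x 52 (y) x 40 mm high, with two dark scribed lines on its flat top that run along its x, 23 mm apart, 11.5 mm either side of its middle; origin under its centre, on the bench. The three gauges differ only in the spacing of their lines and stand in any order
- gauge_wide: the wide one: fixed pale wooden block, 36 (x) x 52 (y) x 40 mm high, with two dark scribed lines on its flat top that run along its x, 33 mm apart, 16.5 mm either side of its middle; origin under its centre, on the bench. The three gauges differ only in the spacing of their lines and stand in any order
- chisel_wide: loose wood chisel with a wide 22 mm blade, 228 mm long, 24 mm high, brown handle; origin under the handle's front end. To be left alone
- chisel_thin: loose wood chisel with a narrow 10 mm blade, 228 mm long, 24 mm high, pale handle; origin under the handle's front end. To be left alone
- mallet: loose wooden mallet lying down, 265 mm long, head 110 x 70 x 60 mm high; origin on the bench where head and handle meet. To be left alone
- oilstone: loose grey sharpening stone 60 x 150 x 22 mm; origin under its centre. To be left alone
- tape_roll: loose black roll of tape, 100 mm across, 19 mm high; origin under its centre. To be left alone
- pencil: loose flat carpenter's pencil 170 x 12 x 8 mm, lying between the rest and the gauges; origin under its centre. To be left alone
- mask_blank: loose half-carved round wooden mask, 120 mm across, 55 mm high; origin under its centre. To be left alone
Not all that is in view belongs to the job. Leave any blue, pink or turquoise look-alike of the gauge_wide alone.

How it is judged:
By the outcome, as a careful person would: the job done as asked, in the order asked, and still so for the second after the job is handed in, while the arm keeps its last pose, push and grip.
It also fails if it takes over 38 s, if anything falls off the work surface, if the arm or the gripper's body presses on something with over 40 N, if the wrist force passes 120 N, or if a joint passes its speed limit or range.

ROBOT

A 7-joint arm with a two-finger parallel gripper is mounted at the origin on the work surface. World frame = base frame: x ahead of the robot, y to its left, z up, the work surface at z = 0. Lengths are in m, angles in rad, forces in N, time in s.
With the tool pointing down it reaches from about 0.4 to 0.85 m from the base axis. Payload 10.4 kg.
Tool frame: the origin (TCP) lies midway between the tips of the shut fingers; the grasp point (between the pads) lies 19 mm behind it; x points along the fingers, y is the direction in which the jaws open and shut, and the axes are right-handed (so a half turn about x gives the same grasp; the last joint's range is limited). The gripper opens to 87 mm and grips with 3 to 60 N. Pads are 19 mm wide; open, the fingers measure 117 mm over their backs; the gripper's body (75 mm by 190 mm) begins 51 mm behind the grasp point.
Start: joints at [-1.295, 0.332, -0.065, 1.46, 0.022, 1.35, -0.088], TCP at [0.184, 0.597, 0.223] pointing down, gripper open.
Joint ranges: [-2.6, 2.6], [-0.5, 2.12], [-1.47, 1.34], [0.16, 2.42], [-1.27, 4.41], [0.06, 2.06], [-2.6, 2.6]. Speed limits (rad/s): [2.22, 2.22, 2.79, 2.79, 3.14, 3.14, 3.14].

INTERFACE

Orientations are given as a unit quaternion [x, y, z, w].
In Python, from bench import * gives the robot as it stands.
- The arm moves only by the shell command python3 -m inch 'ROWS' [FORCE]. ROWS is JSON, a list that holds one entry, the list of rows, each a list of 7 numbers: the shift along the world's x, y, z each as a share of 120 mm, from -1 to 1, then the turn, a rotation vector about the world's x, y, z each as a share of 2 pi rad, from -1 to 1, then the closure, from 0 (fully open) to 1 (shut). A call has 1 to 10 rows; each row is the pose to reach, as a shift and turn from the pose commanded when the call began, turning the shorter way round; what a row does not reach only later rows make up. A row lasts 1/10 s, in which the tool goes at most 50 mm and 8.59 degrees, less where a joint would pass 70% of its speed; a pose out of reach is approached as far as the arm can. A call with a number of a shift or a turn outside -1 to 1 is refused whole. A call with a gripper value outside its range is refused whole. The fingers move at their own pace and stop on an object; FORCE is the grip in N (left out, the last holds). Time passes only in rows, so rows that repeat a pose let the fingers close. It gives the time, the measured TCP pose, the force and the opening at its end, in the units of the state.
- read_state(): the state, without advancing time (a new reading comes with each control period).
- camera(name): name is "scene" or "top" or "wrist"; returns the picture (384x512x3 uint8, red, green, blue); there is no depth.
- get_calibration(name): a dict with "fx", "fy", "cx", "cy" (pixels), "xyz" and "attitude" of the camera in the world. Camera axes: x right, y up, looking along -z (the intrinsics and any distortion apply to the point x, -y, -z); pixel columns grow to the right and rows downward; lengths in m; the calibration is good to about 2 mm. The wrist camera is an equidistant fisheye: a pixel r from the principal point sees the ray r / f radians off the axis. A picture is of the moment at which its call begins: read the wrist's pose just before it. get_calibration takes no time and is no camera call; for the wrist camera it gives the pose at the moment of the call.
- close_job(): hands the job in, once; it reports no verdict.
The state is a dict: "time": time; "joint_positions": joint angles; "joint_vel": joint speeds; "joint_torque": joint torques, N m; "ee_pos": TCP position; "eef_rot": TCP orientation; "ft_force": force on the tool from outside, world axes, zero at the start; "torque": the same for the moment, N m; "width": finger opening in m.
Only numpy, scipy, OpenCV 4.12 (cv2) and the standard library are available. Lean on these libraries where they do the work, as an engineer would, in place of code of your own. Each camera call takes 0.05 s, during which the arm holds its last target.

## Working session

There is one attempt and no reset: what is moved stays moved. The work goes in short steps, Python scripts to look and compute and a shell command to move; the robot and the scene stay as the last step left them, time stands still between calls to the robot, and variables do not carry over. Pictures are saved under pics/ and viewed, and the job is handed in when it is done.

```bash
ls; mkdir -p pics; python3 - <<'E'
from bench import *
import cv2
s=read_state();print({k:(np.round(v,4).tolist() if hasattr(v,'__len__') else v) for k,v in s.items()} if 'np' in globals() else s)
for n in ['scene','top','wrist']:
    print(n,get_calibration(n))
    cv2.imwrite(f'pics/{n}0.png',camera(n)[...,::-1])
E
```

```text
pics
{'time': 0.0, 'joint_positions': array([-1.29455768,  0.33287617, -0.06471046,  1.46095861,  0.02159412,
        1.34988267, -0.08850073]), 'joint_vel': array([ 8.28838119e-05,  1.07669069e-03, -1.29783109e-04, -1.04770628e-03,
       -2.30406685e-04, -7.15465166e-06,  2.11283592e-03]), 'joint_torque': array([ 5.21262536e-04, -6.23270917e+01,  2.49609986e-02, -3.89883149e+01,
       -6.13612938e-02,  3.99547513e-02,  1.01429650e-04]), 'ee_pos': array([0.18388933, 0.59692652, 0.22174302]), 'eef_rot': array([ 0.10475009,  0.69928452, -0.10575484,  0.69917415]), 'ft_force': array([-0.4977057 ,  0.40898024, -0.75587295]), 'torque': array([ 0.00277031, -0.00706192, -0.00809432]), 'width': 0.08715974078237905}
scene {'fx': 351.68551843503855, 'fy': 351.68551843503855, 'cx': 258.94288630977667, 'cy': 195.09651762930272, 'xyz': array([ 0.94544605, -0.32288329,  0.9239855 ]), 'attitude': array([0.23836036, 0.10751266, 0.39468665, 0.88082224])}
top {'fx': 348.20787896501326, 'fy': 348.20787896501326, 'cx': 253.79144850032318, 'cy': 193.73681510493105, 'xyz': array([0.42647286, 0.01561712, 1.0775189 ]), 'attitude': array([-0.04185676,  0.05082757,  0.71307332, -0.6979907 ])}
wrist {'fx': 297.3186396354542, 'fy': 297.3186396354542, 'cx': 250.99929536209143, 'cy': 190.5178128274196, 'xyz': array([0.10722674, 0.62117937, 0.38381868]), 'attitude': array([-0.11815852, -0.08611356,  0.58773036,  0.79573616])}
```

View pics/scene0.png

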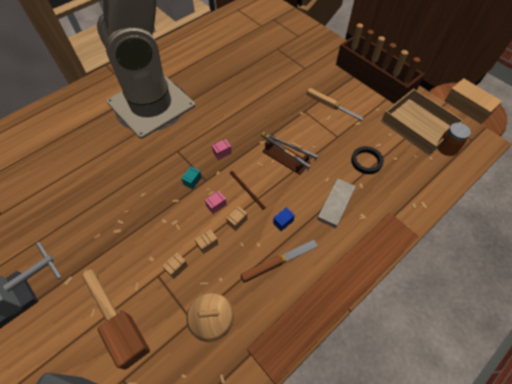

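View pics/top0.png

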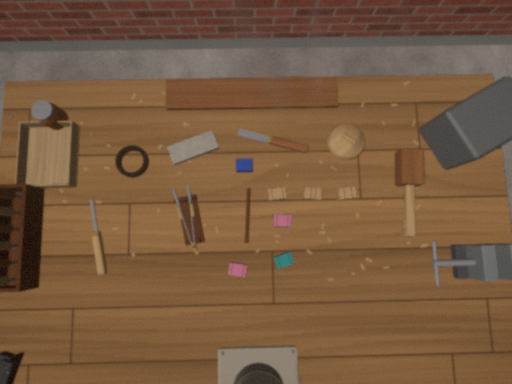

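View pics/wrist0.png

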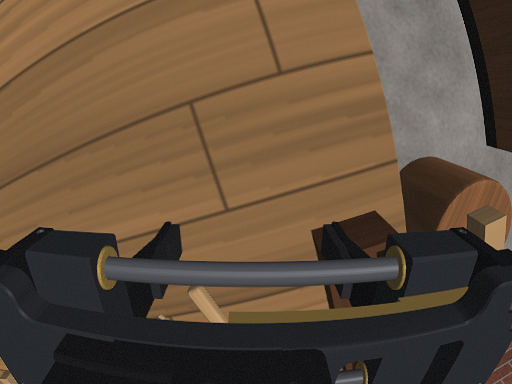

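The scene view shows the three pale gauges at about (175,265), (207,240) and (237,217), with the tweezers on the dark rest at (290,150). In the top view the gauges are at (277,194), (313,194) and (347,193) and the tweezers at (187,215). The pink, teal and blue blocks are look-alikes. I'll enlarge both areas.

```bash
cat > h.py <<'E'
from bench import *
import numpy as np, cv2
from scipy.spatial.transform import Rotation as R
def ray(n,uv,c=None):
    c=c or get_calibration(n); uv=np.atleast_2d(np.array(uv,float))
    x=(uv[:,0]-c['cx'])/c['fx']; y=(uv[:,1]-c['cy'])/c['fy']
    if n=='wrist':
        r=np.hypot(x,y)+1e-12; d=np.c_[x/r*np.sin(r),-y/r*np.sin(r),-np.cos(r)]
    else: d=np.c_[x,-y,-np.ones(len(x))]
    return np.array(c['xyz']),R.from_quat(c['attitude']).apply(d)
def onz(n,uv,z,c=None):
    o,d=ray(n,uv,c); return o+d*((z-o[2])/d[:,2])[:,None]
def proj(n,P,c=None):
    c=c or get_calibration(n); q=R.from_quat(c['attitude']).inv().apply(np.atleast_2d(P)-c['xyz'])
    x,y,z=q[:,0],-q[:,1],-q[:,2]
    if n=='wrist':
        t=np.arctan2(np.hypot(x,y),z); k=t/np.hypot(x,y)
    else: k=1/z
    return np.c_[c['cx']+c['fx']*x*k,c['cy']+c['fy']*y*k]
def tri(n1,u1,n2,u2,c1=None,c2=None):
    o1,d1=ray(n1,u1,c1);o2,d2=ray(n2,u2,c2);d1=d1[0]/np.linalg.norm(d1[0]);d2=d2[0]/np.linalg.norm(d2[0])
    A=np.c_[d1,-d2]; t=np.linalg.lstsq(A,o2-o1,rcond=None)[0]
    p,q=o1+d1*t[0],o2+d2*t[1]; return (p+q)/2,np.linalg.norm(p-q)
E
python3 - <<'E'
from h import *
t=cv2.imread('pics/top0.png');s=cv2.imread('pics/scene0.png')
f=lambda im,x,y,w,h,k:cv2.resize(im[y:y+h,x:x+w],None,fx=k,fy=k,interpolation=cv2.INTER_CUBIC)
cv2.imwrite('pics/c1.png',np.hstack([f(t,262,175,100,60,8)]))
cv2.imwrite('pics/c2.png',f(t,150,175,110,80,7))
cv2.imwrite('pics/c3.png',f(s,155,195,100,85,7))
cv2.imwrite('pics/c4.png',f(s,250,120,90,60,8))
print(onz('top',[(187,215),(277,194),(313,194),(347,193)],.04))
E
```

```text
[[ 0.50351247  0.20100436  0.04      ]
 [ 0.56097021 -0.06886895  0.04      ]
 [ 0.55873124 -0.17733721  0.04      ]
 [ 0.55965041 -0.28018823  0.04      ]]
```

View pics/c1.png

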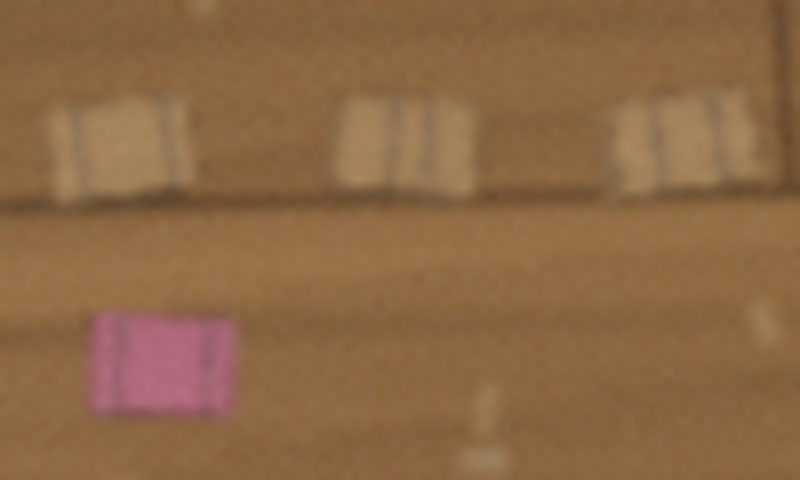

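View pics/c2.png

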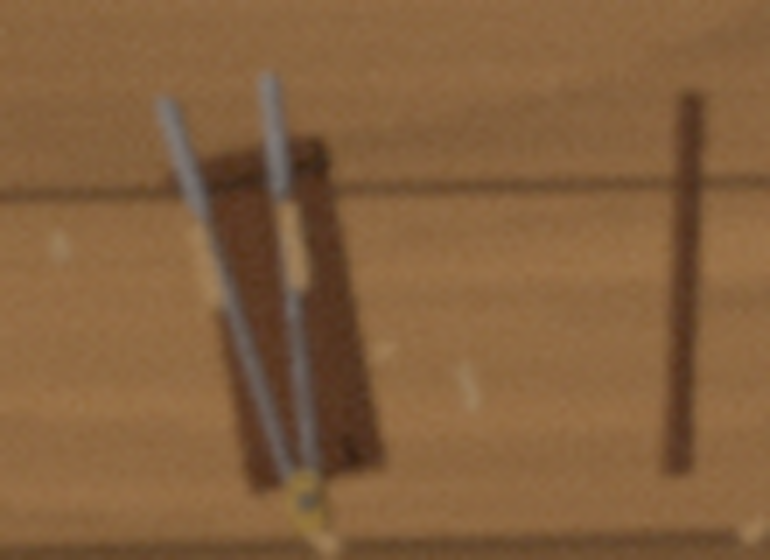

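View pics/c3.png

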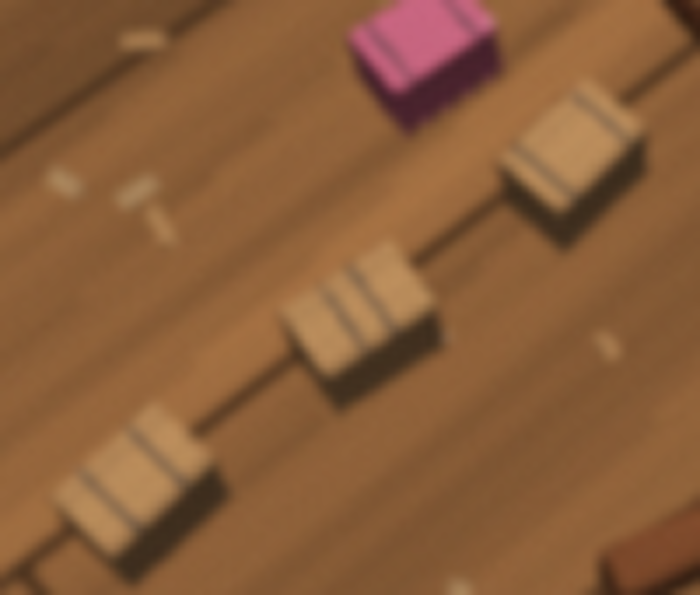

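View pics/c4.png

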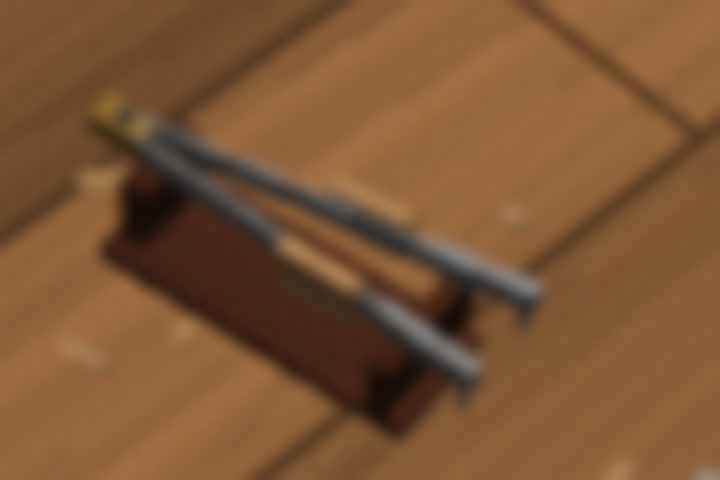

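Three pale blocks could be the target: A at top (277,194), B at (313,194) and C at (347,193). Their lines in the crop are about 88, 38 and 57 px apart, which is about 33, 13 and 22 mm. So **C is the middle gauge** (scene (175,265)), and both crops agree. Next I'll work out the coarse poses.

```bash
python3 - <<'E'
from h import *
T=lambda x,y:(150+(x+.5)/7-.5,175+(y+.5)/7-.5)
S=lambda x,y:(250+(x+.5)/8-.5,120+(y+.5)/8-.5)
# tops: heel front, left end, right end
for nm,a,b in [('heel',(307,497),(122,122)),('Lend',(164,100),(532,290)),('Rend',(268,75),(472,368)),('gripL',(207,263),(375,198)),('gripR',(297,245),(318,262))]:
    p,e=tri('top',T(*a),'scene',S(*b)); print(nm,p.round(4),round(e,4), onz('top',T(*a),.056)[0].round(4))
G=lambda x,y:(262+(x+.5)/8-.5,175+(y+.5)/8-.5)
H=lambda x,y:(155+(x+.5)/7-.5,195+(y+.5)/7-.5)
# C lines: ends: left line top/bottom, right line
for nm,a,b in [('L far',(654,97),(180,483)),('L near',(660,189),(128,433)),('R far',(708,94),(140,525)),('R near',(720,184),(85,473))]:
    print(nm,onz('top',G(*a),.04)[0].round(4))
# scene line: left line (+y) is upper right: (130,430)-(185,485); right: (82,472)-(143,530)
for nm,b in [('L near',(130,430)),('L far',(185,485)),('R near',(82,472)),('R far',(143,530))]:
    print('scene',nm,onz('scene',H(*b),.04)[0].round(4))
s=read_state();M=R.from_quat(s['eef_rot']).as_matrix();print(M.round(3))
E
```

```text
heel [0.4123 0.1781 0.0541] 0.0035 [0.4133 0.1793 0.056 ]
Lend [0.5794 0.238  0.0568] 0.0035 [0.5806 0.2397 0.056 ]
Rend [0.5894 0.1946 0.0568] 0.0029 [0.5904 0.1959 0.056 ]
gripL [0.5104 0.2194 0.0631] 0.0007 [0.5112 0.2212 0.056 ]
gripR [0.5172 0.1823 0.0617] 0.0008 [0.518  0.1835 0.056 ]
L far [ 0.5791 -0.2701  0.04  ]
L near [ 0.5441 -0.2704  0.04  ]
R far [ 0.5798 -0.2906  0.04  ]
R near [ 0.5455 -0.2932  0.04  ]
scene L near [ 0.547  -0.2733  0.04  ]
scene L far [ 0.5786 -0.2703  0.04  ]
scene R near [ 0.5488 -0.2962  0.04  ]
scene R far [ 0.5825 -0.292   0.04  ]
[[-0.     0.294  0.956]
 [-0.001  0.956 -0.294]
 [-1.    -0.001  0.   ]]
```

The tweezers' yaw is about 12.6° and the tool's is -17.1°, so the turn is +29.7° (0.0825). The grip origin is near (0.513, 0.202). I'll move over there.

```bash
python3 -m inch '[[[0.2,-0.25,0,0,0,0.02,0],[0.5,-0.6,0,0,0,0.04,0],[0.8,-0.95,0,0,0,0.06,0],[0.9,-1,0,0,0,0.0825,0]]]'; python3 -m inch '[[[0.25,-0.3,0,0,0,0,0],[0.55,-0.65,0,0,0,0,0],[0.85,-1,0,0,0,0,0],[0.9,-1,0,0,0,0,0]]]';python3 -m inch '[[[0.3,-0.35,0,0,0,0,0],[0.6,-0.65,-0.05,0,0,0,0],[0.85,-1,-0.1,0,0,0,0],[0.9,-1,-0.1,0,0,0,0]]]'
```

```text
time: 0.55
ee_pos: [0.2954, 0.4734, 0.2227]
eef_rot: [-0.078, 0.702, 0.077, 0.703]
ft_force: [0.3, 0.9, -0.3]
width: 0.087
time: 0.95
ee_pos: [0.4038, 0.352, 0.2227]
eef_rot: [-0.075, 0.703, 0.074, 0.703]
ft_force: [0.5, -0.1, -0.7]
width: 0.0872
time: 1.35
ee_pos: [0.5108, 0.2308, 0.2099]
eef_rot: [-0.076, 0.703, 0.074, 0.703]
ft_force: [0.5, 0.2, 0.4]
width: 0.0869
```

```bash
python3 -m inch '[[[0.02,-0.24,0,0,0,0,0],[0.02,-0.24,0,0,0,0,0]]]'; python3 - <<'E'
from h import *
c=get_calibration('wrist');s=read_state();im=camera('wrist')
np.save('w1.npy',im);print(s['time'],s['ee_pos'],c)
print(R.from_quat(s['eef_rot']).as_matrix().round(3))
cv2.imwrite('pics/w1.png',cv2.resize(im[...,::-1],(768,576),interpolation=cv2.INTER_CUBIC))
E
```

```text
time: 1.55
ee_pos: [0.5113, 0.2045, 0.2103]
eef_rot: [-0.076, 0.703, 0.075, 0.703]
ft_force: [0.8, 0.4, -0.4]
width: 0.0872
1.55 [0.51128881 0.20448646 0.21033057] {'fx': 297.3186396354542, 'fy': 297.3186396354542, 'cx': 250.99929536209143, 'cy': 190.5178128274196, 'xyz': array([0.43292321, 0.18831747, 0.3723867 ]), 'attitude': array([-0.09215753, -0.1129471 ,  0.77045011,  0.62060984])}
[[-0.    -0.213  0.977]
 [-0.002  0.977  0.213]
 [-1.    -0.002 -0.001]]
```

View pics/w1.png

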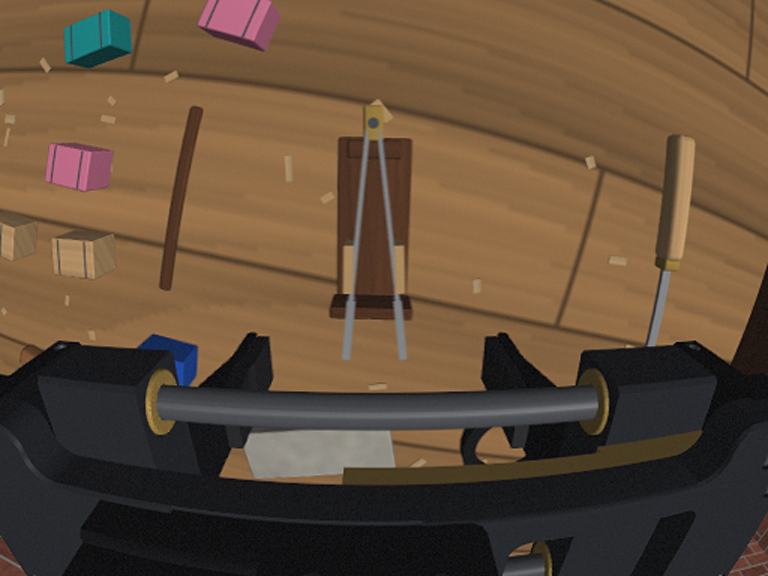

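The wrist view (1.5x) shows the heel at (373,122), the arm ends at (347,358) and (402,358), and the grips at (348,267) and (400,267). The tweezers sit centred and parallel between the jaws.

```bash
python3 - <<'E'
from h import *
im=np.load('w1.npy')
cv2.imwrite('pics/w1c.png',cv2.resize(im[60:245,215:285,::-1],None,fx=3.2*1.5,fy=3.2,interpolation=cv2.INTER_CUBIC))
c={'fx':297.3186396354542,'fy':297.3186396354542,'cx':250.99929536209143,'cy':190.5178128274196,'xyz':np.array([0.43292321,0.18831747,0.3723867]),'attitude':np.array([-0.09215753,-0.1129471,0.77045011,0.62060984])}
W=lambda x,y:((x+.5)/1.5-.5,(y+.5)/1.5-.5)
P={}
for k,uv,z in [('heel',(373,122),.056),('Lend',(402,358),.056),('Rend',(347,358),.056),('gLb',(399,244),.061),('gLf',(404,292),.061),('gRb',(350,241),.061),('gRf',(345,293),.061)]:
    P[k]=onz('wrist',W(*uv),z,c)[0];print(k,P[k].round(4))
for k,a,b in [('Lend',(402,358),(532,290)),('Rend',(347,358),(472,368)),('gL',(401,267),(375,198)),('gR',(347,267),(318,262))]:
    p,e=tri('wrist',W(*a),'scene',(250+(b[0]+.5)/8-.5,120+(b[1]+.5)/8-.5),c); print(k,p.round(4),round(e,4))
m=(P['Lend']+P['Rend'])/2;d=m-P['heel'];print('yaw',np.degrees(np.arctan2(d[1],d[0])),m)
print((P['gLb']+P['gLf']+P['gRb']+P['gRf'])/4)
E
```

```text
heel [0.4103 0.1801 0.056 ]
Lend [0.5797 0.24   0.056 ]
Rend [0.589  0.1977 0.056 ]
gLb [0.4908 0.2165 0.061 ]
gLf [0.5249 0.2282 0.061 ]
gRb [0.4961 0.182  0.061 ]
gRf [0.5349 0.1861 0.061 ]
Lend [0.5787 0.2386 0.056 ] 0.0032
Rend [0.5885 0.1963 0.0546] 0.0036
gL [0.5077 0.2221 0.0581] 0.0001
gR [0.5157 0.1836 0.059 ] 0.0002
yaw 12.547411574436007 [0.58435452 0.21887513 0.056     ]
[0.51166955 0.20321518 0.061     ]
```

View pics/w1c.png

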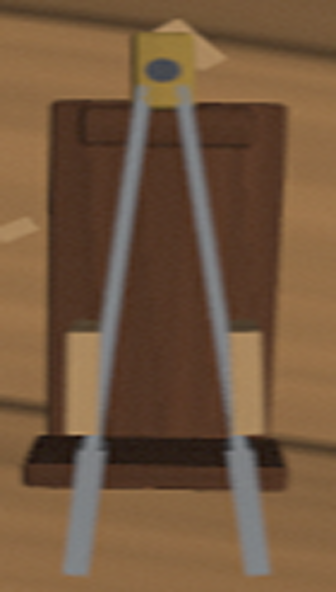

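The tweezers' origin is about (0.512, 0.203), with the grip tops at about 0.060 (two views) and yaw 12.5°. I'll go down to TCP z = 0.031.

```bash
python3 -m inch '[[[0.006,-0.0125,-0.3,0,0,0,0],[0.006,-0.0125,-0.65,0,0,0,0],[0.006,-0.0125,-0.9,0,0,0,0.2],[0.006,-0.0125,-1,0,0,0,0.3]]]' 15; python3 -m inch '[[[0,0,-0.2,0,0,0,0.3],[0,0,-0.4,0,0,0,0.3],[0,0,-0.494,0,0,0,0.3],[0,0,-0.494,0,0,0,0.3]]]'; python3 -m inch '[[[0,0,0,0,0,0,0.45],[0,0,0,0,0,0,0.45],[0,0,0,0,0,0,0.5],[0,0,0,0,0,0,0.52],[0,0,0,0,0,0,0.54],[0,0,0,0,0,0,0.54]]]'
```

```text
time: 2.0
ee_pos: [0.5089, 0.2075, 0.0876]
eef_rot: [-0.078, 0.704, 0.078, 0.701]
ft_force: [-0.2, 0.6, 1.2]
width: 0.0779
time: 2.4
ee_pos: [0.5104, 0.2073, 0.0306]
eef_rot: [-0.078, 0.703, 0.078, 0.702]
ft_force: [0.4, 0.3, -0.1]
width: 0.0616
time: 3.0
ee_pos: [0.5118, 0.2072, 0.0322]
eef_rot: [-0.077, 0.702, 0.078, 0.703]
ft_force: [-0.4, -0.1, 6.4]
width: 0.0407
```

The measured y is 4 mm left of what I asked for, and there is an upward force of 6 N. I'll look before lifting.

```bash
cat > look.py <<'E'
from h import *
import sys
n=sys.argv[1];cams=sys.argv[2:]
for k in cams:
    c=get_calibration(k);s=read_state();im=camera(k);np.save(f'{n}_{k}.npy',im);np.save(f'{n}_{k}_c.npy',c,allow_pickle=True)
    cv2.imwrite(f'pics/{n}_{k}.png',cv2.resize(im[...,::-1],(768,576),interpolation=cv2.INTER_CUBIC))
s=read_state();print(s['time'],s['ee_pos'].round(4),s['eef_rot'].round(4),'F',s['ft_force'].round(2),'T',s['torque'].round(3),'w',round(float(s['width']),5));print(R.from_quat(s['eef_rot']).as_matrix().round(4))
E
python3 look.py g1 wrist scene;python3 - <<'E'
import cv2
a=cv2.imread('pics/g1_scene.png');cv2.imwrite('pics/g1_sc.png',cv2.resize(a[120:300,340:560],None,fx=3,fy=3,interpolation=cv2.INTER_CUBIC))
E
```

```text
3.1 [0.5118 0.2072 0.0321] [-0.0772  0.7023  0.0776  0.7034] F [-0.01 -0.63  6.21] T [-0.219 -0.035  0.012] w 0.04039
[[ 1.500e-03 -2.176e-01  9.760e-01]
 [ 8.000e-04  9.760e-01  2.176e-01]
 [-1.000e+00  4.000e-04  1.600e-03]]
```

View pics/g1_wrist.png

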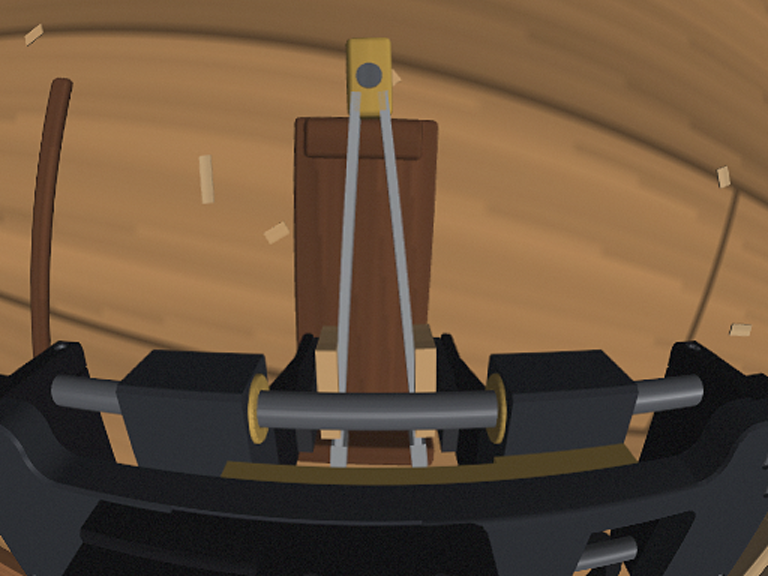

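View pics/g1_sc.png

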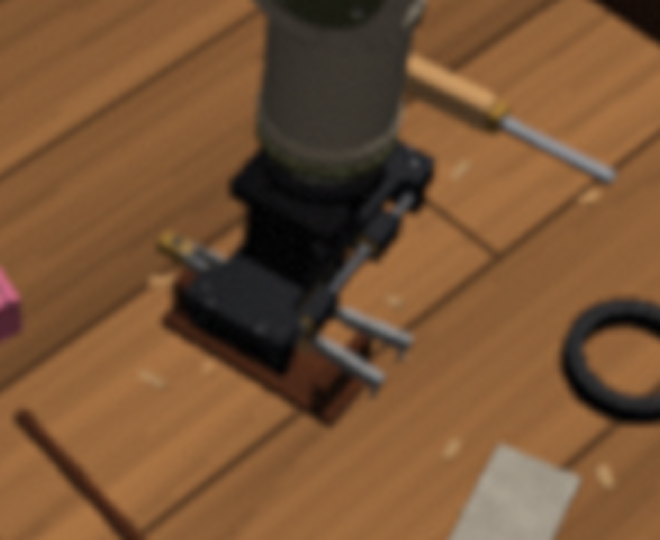

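The wrist view shows both pads on the two grips at (327,380) and (425,380), and the heel is straight behind at (369,75). I'll lift a little and check the force.

```bash
python3 -m inch '[[[0,0,0.03,0,0,0,0.54],[0,0,0.08,0,0,0,0.54],[0,0,0.15,0,0,0,0.54]]]'; python3 -m inch '[[[0,0,0.2,0,0,0,0.54],[0,0,0.35,0,0,0,0.54],[0,0,0.35,0,0,0,0.54]]]'; python3 look.py g2 wrist scene top;python3 - <<'E'
import cv2
a=cv2.imread('pics/g2_scene.png');cv2.imwrite('pics/g2_sc.png',cv2.resize(a[120:300,340:560],None,fx=3,fy=3,interpolation=cv2.INTER_CUBIC))
E
```

```text
time: 3.4
ee_pos: [0.5106, 0.2069, 0.0494]
eef_rot: [-0.078, 0.703, 0.077, 0.702]
ft_force: [-0.1, -0.1, -0.5]
width: 0.0399
time: 3.7
ee_pos: [0.5126, 0.2078, 0.0943]
eef_rot: [-0.077, 0.701, 0.078, 0.704]
ft_force: [0.2, 0.6, -0.1]
width: 0.0403
3.85 [0.5107 0.207  0.0908] [-0.0775  0.7031  0.0775  0.7026] F [ 0.72 -0.06 -0.01] T [-0.015  0.015  0.032] w 0.04002
[[-7.000e-04 -2.179e-01  9.760e-01]
 [-1.000e-04  9.760e-01  2.179e-01]
 [-1.000e+00  0.000e+00 -7.000e-04]]
```

View pics/g2_wrist.png

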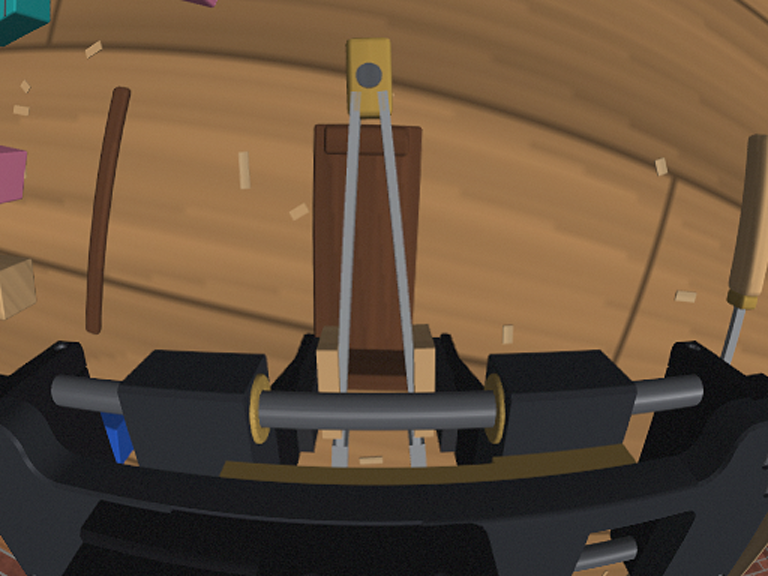

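View pics/g2_sc.png

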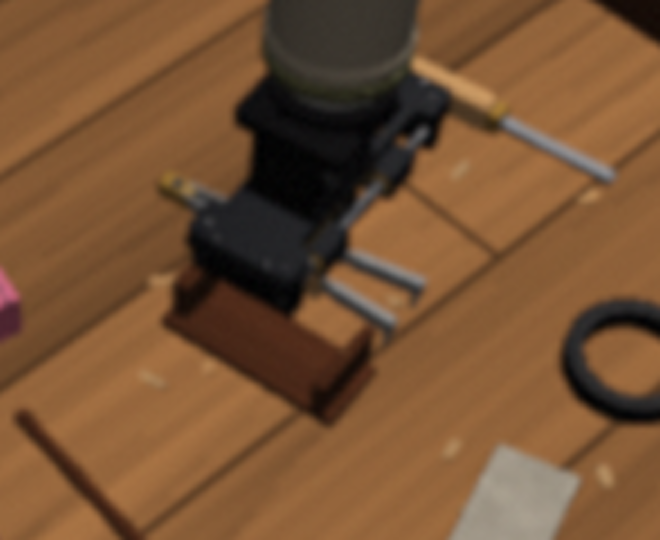

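Lifted clear of the rest and level: the heel is unchanged at (369,75) in the wrist view and the force is about 0. I'll go high toward the middle gauge and stop where the wrist camera can see it.

```bash
python3 -m inch '[[[0,-0.15,0.3,0,0,0,0.54],[0.05,-0.5,0.5,0,0,-0.01,0.54],[0.1,-0.85,0.6,0,0,-0.02,0.54],[0.15,-1,0.65,0,0,-0.02,0.54]]]'; python3 -m inch '[[[0.1,-0.3,0,0,0,0,0.54],[0.15,-0.65,0,0,0,0,0.54],[0.2,-1,0,0,0,0,0.54]]]';python3 -m inch '[[[0.1,-0.35,0,0,0,0,0.54],[0.15,-0.7,0,0,0,0,0.54],[0.2,-1,0,0,0,0,0.54]]]'; python3 -m inch '[[[0.1,-0.35,0,0,0,0,0.54],[0.15,-0.7,0,0,0,0,0.54],[0.2,-1,0,0,0,0,0.54],[0.2,-1,0,0,0,0,0.54]]]'; python3 look.py g3 wrist
```

```text
time: 4.25
ee_pos: [0.5294, 0.0825, 0.1699]
eef_rot: [-0.031, 0.706, 0.031, 0.707]
ft_force: [0.5, 0.6, -1.0]
width: 0.04
time: 4.55
ee_pos: [0.5527, -0.0343, 0.1683]
eef_rot: [-0.034, 0.707, 0.033, 0.706]
ft_force: [-0.1, -0.1, -0.0]
width: 0.04
time: 4.85
ee_pos: [0.5765, -0.1554, 0.1682]
eef_rot: [-0.033, 0.707, 0.033, 0.706]
ft_force: [0.1, -0.8, -0.1]
width: 0.04
time: 5.25
ee_pos: [0.599, -0.2794, 0.1677]
eef_rot: [-0.032, 0.708, 0.03, 0.705]
ft_force: [-0.2, -0.3, -0.1]
width: 0.04
5.3 [ 0.5996 -0.2761  0.1676] [-0.0319  0.7075  0.0313  0.7053] F [-0.86  0.28 -0.66] T [ 0.055  0.016 -0.01 ] w 0.04007
[[-3.00e-03 -8.92e-02  9.96e-01]
 [-1.00e-03  9.96e-01  8.92e-02]
 [-1.00e+00 -7.00e-04 -3.00e-03]]
```

View pics/g3_wrist.png

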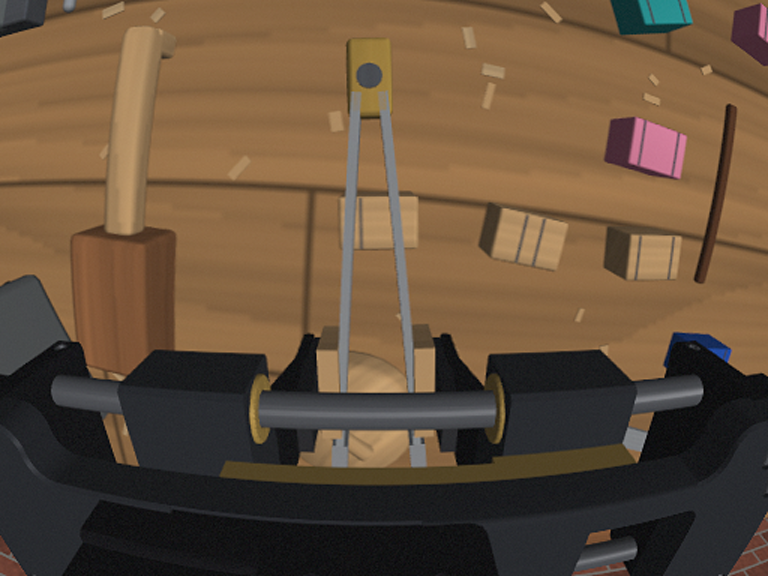

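In this picture gauge C at (378,222) lies under the tweezers' arms, and one line is hidden by an arm. A second view shifted 45 mm to the left will show both lines.

```bash
python3 -m inch '[[[0,0.2,0,0,0,0,0.54],[0,0.38,0,0,0,0,0.54],[0,0.38,0,0,0,0,0.54]]]'; python3 look.py g4 wrist; python3 - <<'E'
import numpy as np,cv2
a=np.load('g4_wrist.npy')[115:180,150:260,::-1]
cv2.imwrite('pics/g4c.png',cv2.resize(a,None,fx=7,fy=7,interpolation=cv2.INTER_CUBIC))
a=np.load('g3_wrist.npy')[115:180,200:310,::-1]
cv2.imwrite('pics/g3c.png',cv2.resize(a,None,fx=7,fy=7,interpolation=cv2.INTER_CUBIC))
E
```

```text
time: 5.6
ee_pos: [0.6019, -0.2218, 0.1682]
eef_rot: [-0.034, 0.707, 0.036, 0.706]
ft_force: [1.0, 0.2, -0.9]
width: 0.0404
5.65 [ 0.6015 -0.224   0.1684] [-0.0341  0.7066  0.0354  0.7059] F [-0.14 -0.77 -0.79] T [-0.019 -0.017 -0.018] w 0.04002
[[-1.100e-03 -9.820e-02  9.952e-01]
 [ 1.900e-03  9.952e-01  9.820e-02]
 [-1.000e+00  2.000e-03 -9.000e-04]]
```

View pics/g4c.png

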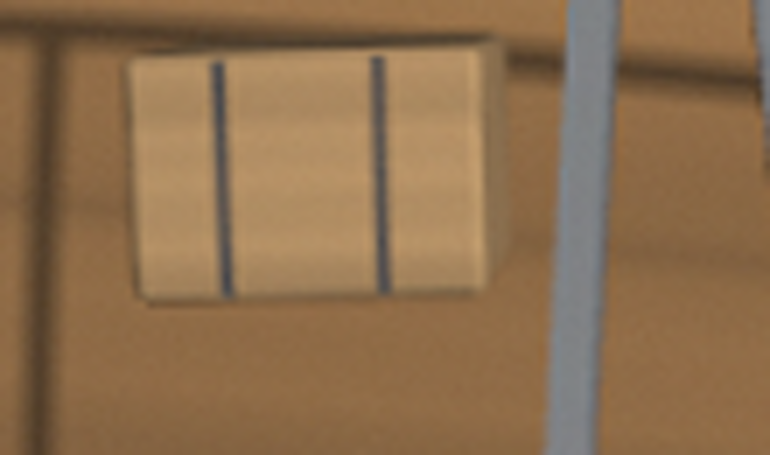

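View pics/g3c.png

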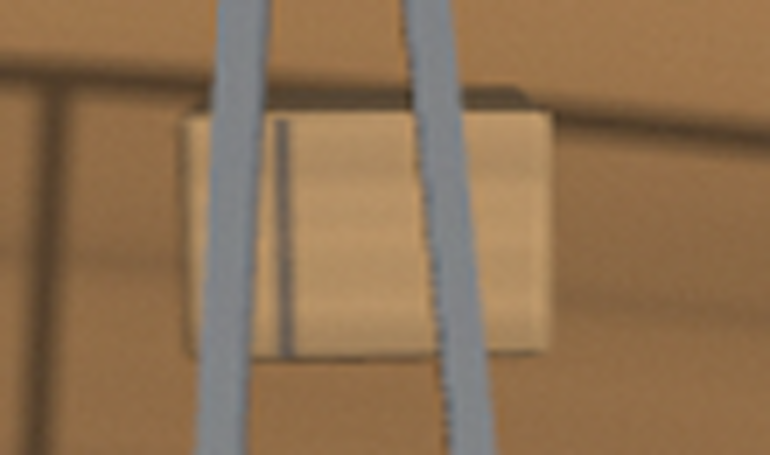

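In the enlarged crop the block has two lines 160 px apart on a top 350 px wide: 160/350 × 52 = 24 mm, so it is the middle gauge. Next I'll measure its centre, yaw and height, and the tweezers' points in the tool frame.

```bash
python3 - <<'E'
from h import *
L=lambda n:np.load(n,allow_pickle=True).item()
c4=L('g4_wrist_c.npy');c3=L('g3_wrist_c.npy');c2=L('g2_wrist_c.npy')
A=lambda x,y:(150+(x+.5)/7-.5,115+(y+.5)/7-.5)
B=lambda x,y:(200+(x+.5)/7-.5,115+(y+.5)/7-.5)
p4=[A(216,62),A(229,297),A(377,57),A(384,293)]
for z in (.04,): print('g4 lines',onz('wrist',p4,z,c4).round(4)); q=onz('wrist',p4,z,c4);print('ctr',q.mean(0).round(4),'gap',np.linalg.norm((q[0]+q[1]-q[2]-q[3])/2).round(4),'yaws',[np.degrees(np.arctan2(*(b-a)[1::-1])).round(2) for a,b in((q[0],q[1]),(q[2],q[3]))], 'perp',np.degrees(np.arctan2(-(q[2]+q[3]-q[0]-q[1])[0],(q[2]+q[3]-q[0]-q[1])[1])).round(2))
co=[A(135,58),A(145,298),A(485,290),A(478,47)];q=onz('wrist',co,.04,c4);print('corners',q.round(4),q.mean(0).round(4))
co3=[B(187,115),B(190,357),B(548,352),B(552,110)];q=onz('wrist',co3,.04,c3);print('corners3',q.round(4),q.mean(0).round(4))
print('lines3',onz('wrist',[B(282,120),B(287,355)],.04,c3).round(4))
for i in range(4): p,e=tri('wrist',co[i],'wrist',co3[i],c4,c3);print('tri',p.round(4),round(e,4))
p,e=tri('wrist',A(216,62),'wrist',B(282,120),c4,c3);print(p,e);p,e=tri('wrist',A(229,297),'wrist',B(287,355),c4,c3);print(p,e)
print(c4['xyz'],c3['xyz'])
E
```

```text
g4 lines [[ 0.5471 -0.2964  0.04  ]
 [ 0.5808 -0.2925  0.04  ]
 [ 0.5448 -0.2733  0.04  ]
 [ 0.5783 -0.2699  0.04  ]]
ctr [ 0.5628 -0.2831  0.04  ] gap 0.023 yaws [np.float64(6.54), np.float64(5.82)] perp 6.03
corners [[ 0.5473 -0.3084  0.04  ]
 [ 0.582  -0.3051  0.04  ]
 [ 0.5766 -0.2555  0.04  ]
 [ 0.5423 -0.2593  0.04  ]] [ 0.562  -0.2821  0.04  ]
corners3 [[ 0.5475 -0.3079  0.04  ]
 [ 0.582  -0.305   0.04  ]
 [ 0.5768 -0.2543  0.04  ]
 [ 0.5424 -0.2573  0.04  ]] [ 0.5622 -0.2812  0.04  ]
lines3 [[ 0.5472 -0.2946  0.04  ]
 [ 0.5806 -0.2913  0.04  ]]
tri [ 0.5472 -0.3077  0.0425] 0.0002
tri [ 0.5819 -0.305   0.0404] 0.0
tri [ 0.5755 -0.255   0.0462] 0.0002
tri [ 0.5416 -0.2583  0.0497] 0.0
[ 0.54635181 -0.29435726  0.04891511] 2.473343847241492e-06
[ 0.57937733 -0.29114727  0.0463739 ] 0.00031058086185897327
[ 0.52221693 -0.22977288  0.3302215 ] [ 0.51953073 -0.28527186  0.32990815]
```

```bash
python3 - <<'E'
from h import *
L=lambda n:np.load(n,allow_pickle=True).item()
W=lambda x,y:((x+.5)/1.5-.5,(y+.5)/1.5-.5)
ee={'g2':([.5107,.2070,.0908],[-.0775,.7031,.0775,.7026]),'g3':([.5996,-.2761,.1676],[-.0319,.7075,.0313,.7053]),'g4':([.6015,-.2240,.1684],[-.0341,.7066,.0354,.7059])}
# pixel symmetric points: heel centre, arms centers at row 150, 300, 455
g=np.load('g4_wrist.npy')[20:320,215:295,::-1];cv2.imwrite('pics/g4t.png',cv2.resize(g,None,fx=7,fy=2,interpolation=cv2.INTER_CUBIC))
for k,(p,q) in ee.items():
    c=L(k+'_wrist_c.npy');p=np.array(p);r=R.from_quat(q)
    yaw=lambda:0
    for nm,uv,dz in [('heel',(369,75),.027),('armL',(387.5,150),.024),('armR',(354.5,150),.024),('armL',(418,460),.024),('armR',(340,460),.024),('gripLout',(434,340),.029),('gripRout',(318,340),.029)]:
        w=onz('wrist',W(*uv),p[2]+dz,c)[0]; t=r.inv().apply(w-p); print(k,nm,'fwd',(t[2]*1000).round(1),'left',(t[1]*1000).round(1))
    print('cam in tool',r.inv().apply(c['xyz']-p).round(4))
E
```

```text
g2 heel fwd -103.3 left -1.4
g2 armL fwd -79.9 left 4.3
g2 armR fwd -79.9 left -6.0
g2 armL fwd 37.4 left 17.4
g2 armR fwd 37.3 left -13.8
g2 gripLout fwd -18.1 left 20.1
g2 gripRout fwd -18.2 left -18.8
cam in tool [-0.165   0.0007 -0.0789]
g3 heel fwd -105.8 left -4.7
g3 armL fwd -82.7 left 0.9
g3 armR fwd -82.8 left -9.2
g3 armL fwd 31.4 left 13.4
g3 armR fwd 31.4 left -17.0
g3 gripLout fwd -22.4 left 16.2
g3 gripRout fwd -22.5 left -21.8
cam in tool [-0.1621 -0.0021 -0.0811]
g4 heel fwd -104.1 left 0.2
g4 armL fwd -81.2 left 5.8
g4 armR fwd -81.3 left -4.3
g4 armL fwd 32.8 left 18.8
g4 armR fwd 32.7 left -11.6
g4 gripLout fwd -21.1 left 21.3
g4 gripRout fwd -21.1 left -16.6
cam in tool [-0.1617  0.0023 -0.0796]
```

View pics/g4t.png

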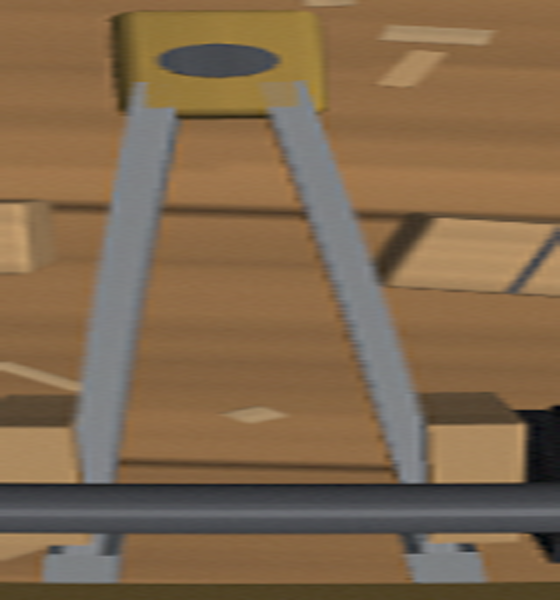

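The tool pose readings scatter by 2 to 3 mm, so I'll work within the single g4 picture: heel and arms against gauge lines, all through the same camera pose.

```bash
cat > rel.py <<'E'
from h import *
L=lambda n:np.load(n,allow_pickle=True).item()
W=lambda x,y:((x+.5)/1.5-.5,(y+.5)/1.5-.5)
T=lambda x,y:(215+(x+.5)/7-.5,20+(y+.5)/2-.5)
c=L('g4_wrist_c.npy'); camz=c['xyz'][2]; zt=camz-.162  # tcp z
zo=zt+.018
for dz in (.006,.009):
  h=onz('wrist',T(218,60),zo+dz,c)[0]
  aL=onz('wrist',T(448,560),zo+.006,c)[0];aR=onz('wrist',T(82,560),zo+.006,c)[0]
  bL=onz('wrist',T(312,200),zo+.006,c)[0];bR=onz('wrist',T(132,200),zo+.006,c)[0]
  m=(aL+aR)/2;n=(bL+bR)/2
  y1=np.arctan2(*(m-h)[1::-1]);y2=np.arctan2(*(m-n)[1::-1]);print('zt',zt,'yaw',np.degrees([y1,y2]),'heel',h,'gap arms',np.linalg.norm(aL-aR))
  tip=h[:2]+.176*np.array([np.cos(y1),np.sin(y1)]);print('tips mid',tip, 'arm length seen',np.linalg.norm(m-h))
  gy=np.radians(6.1);dy=gy-y1
  o=h[:2]+.106*np.array([np.cos(y1),np.sin(y1)])
  # TCP ~ origin; turn about TCP by dy, then shift
  newtip=o+.070*np.array([np.cos(gy),np.sin(gy)])
  print('turn deg',np.degrees(dy),'share',dy/2/np.pi,'shift mm',(np.array([.5628,-.2828])-newtip)*1000)
E
python3 rel.py
```

```text
zt 0.16822150055210397 yaw [7.12167853 7.44960741] heel [ 0.49726926 -0.23426557  0.1922215 ] gap arms 0.03012407471823845
tips mid [ 0.67191144 -0.21244563] arm length seen 0.13256978944825162
turn deg -1.0216785319557102 share -0.0028379959220991955 shift mm [-109.25513996  -69.1144736 ]
zt 0.16822150055210397 yaw [7.10879941 7.44960741] heel [ 0.4978116 -0.2341679  0.1952215] gap arms 0.03012407471823845
tips mid [ 0.67245868 -0.21238722] arm length seen 0.13205360927661694
turn deg -1.008799406316071 share -0.0028022205731001973 shift mm [-109.80043192  -69.18849705]
```

```bash
python3 -m inch '[[[-0.2,-0.15,0,0,0,0,0.54],[-0.5,-0.35,-0.15,0,0,-0.0028,0.56],[-0.8,-0.53,-0.4,0,0,-0.0028,0.58],[-0.91,-0.576,-0.6,0,0,-0.0028,0.59],[-0.912,-0.576,-0.8,0,0,-0.0028,0.6],[-0.912,-0.576,-0.8,0,0,-0.0028,0.61],[-0.912,-0.576,-0.8,0,0,-0.0028,0.61]]]'; python3 look.py g5 wrist top scene; python3 - <<'E'
import numpy as np,cv2
t=np.load('g5_top.npy')[160:235,310:400,::-1]
s=np.load('g5_scene.npy')[215:300,130:230,::-1]
f=lambda a,k:cv2.resize(a,None,fx=k,fy=k,interpolation=cv2.INTER_CUBIC)
cv2.imwrite('pics/g5t.png',f(t,8));cv2.imwrite('pics/g5s.png',f(s,7))
E
```

```text
time: 6.35
ee_pos: [0.4918, -0.2964, 0.0736]
eef_rot: [-0.027, 0.707, 0.027, 0.706]
ft_force: [-0.0, -1.0, -0.6]
width: 0.0341
6.5 [ 0.4928 -0.2966  0.0746] [-0.0275  0.7059  0.027   0.7072] F [ 0.31 -0.09  0.02] T [ 0.023  0.041 -0.018] w 0.03444
[[ 1.80e-03 -7.70e-02  9.97e-01]
 [-7.00e-04  9.97e-01  7.70e-02]
 [-1.00e+00 -9.00e-04  1.80e-03]]
```

View pics/g5_wrist.png

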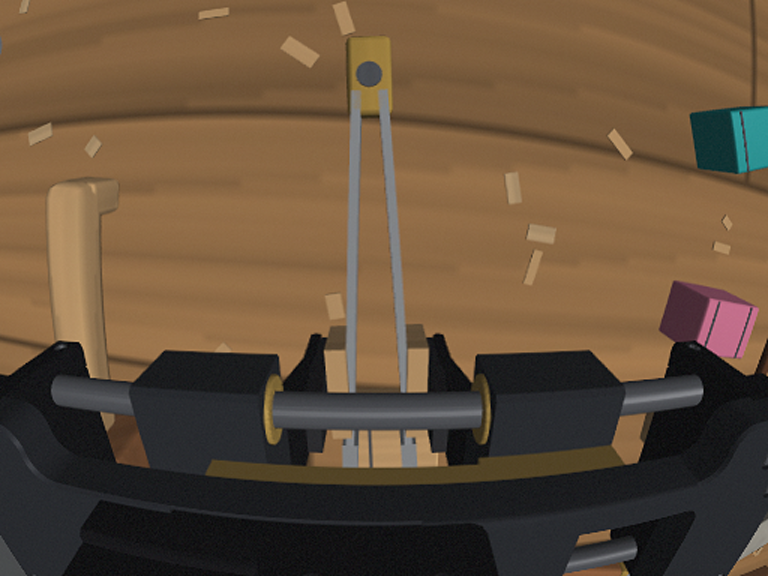

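View pics/g5t.png

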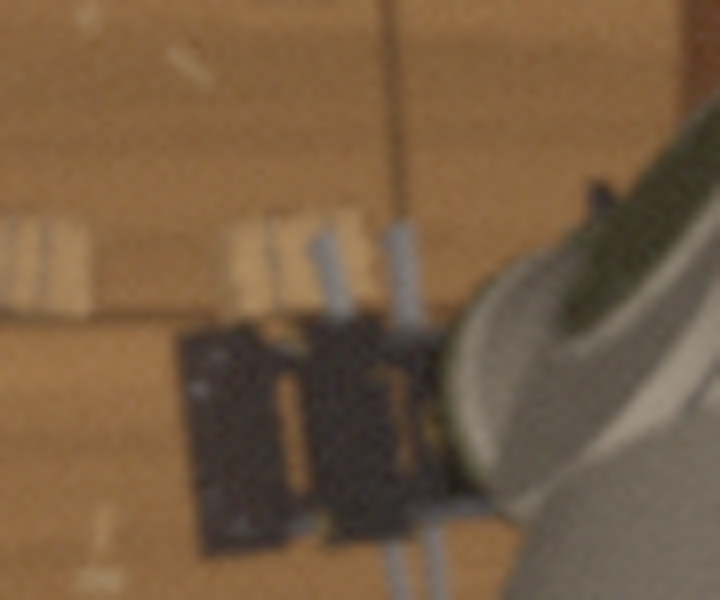

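View pics/g5s.png

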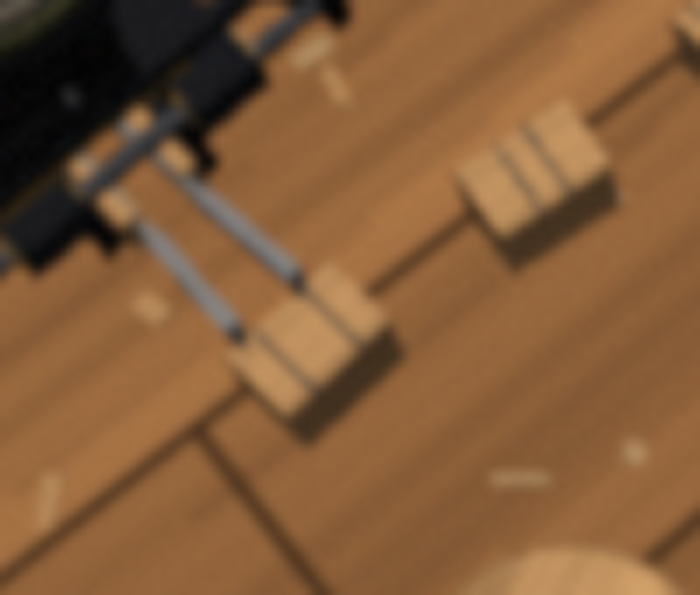

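Both arms now extend over gauge C. In the scene crop the arm ends are at (235,332) and (297,280), and the lines start at (255,335) and (310,290). I'll quantify the offset from the wrist pose and from the top and scene views.

```bash
cat > chk.py <<'E'
from h import *
L=lambda n:np.load(n,allow_pickle=True).item()
W=lambda x,y:((x+.5)/1.5-.5,(y+.5)/1.5-.5)
c=L('g5_wrist_c.npy');zt=c['xyz'][2]-.162;print('cam',c['xyz'],'zt',zt)
h=onz('wrist',W(369,73),zt+.0245,c)[0]
bL=onz('wrist',W(385,150),zt+.024,c)[0];bR=onz('wrist',W(355,150),zt+.024,c)[0]
aL=onz('wrist',W(408,455),zt+.024,c)[0];aR=onz('wrist',W(349,455),zt+.024,c)[0]
m=(aL+aR)/2;y=np.arctan2(*(m-h)[1::-1]);print('heel',h,'yaw',np.degrees(y),'tip',h[:2]+.176*np.array([np.cos(y),np.sin(y)]))
print('line in wrist',onz('wrist',[W(370,450)],.04,c))
T=lambda x,y:(310+(x+.5)/8-.5,160+(y+.5)/8-.5)
S=lambda x,y:(130+(x+.5)/7-.5,215+(y+.5)/7-.5)
for nm,a,b in [('Lend',(322,232),(297,283)),('Rend',(398,222),(235,333))]:
    p,e=tri('top',T(*a),'scene',S(*b));print(nm,p.round(4),round(e,4),'top@',onz('top',T(*a),zt+.024).round(4),'scene@',onz('scene',S(*b),zt+.02).round(4))
print('top line L near/far',onz('top',[T(278,305),T(268,220)],.04),'scene lines',onz('scene',[S(310,290),S(362,343),S(257,335),S(315,390)],.04).round(4))
E
python3 chk.py
```

```text
cam [ 0.41189477 -0.30197898  0.23560183] zt 0.07360182832659326
heel [ 0.38641312 -0.30631092  0.09810183] yaw 5.670991257958059 tip [ 0.56155173 -0.28891932]
line in wrist [[ 0.56365214 -0.29402824  0.04      ]]
Lend [ 0.5656 -0.2759  0.0891] 0.0018 top@ [[ 0.5649 -0.2725  0.0976]] scene@ [[ 0.5671 -0.2769  0.0936]]
Rend [ 0.5681 -0.3027  0.0924] 0.0024 top@ [[ 0.5679 -0.3     0.0976]] scene@ [[ 0.568  -0.3038  0.0936]]
top line L near/far [[ 0.54559537 -0.27126007  0.04      ]
 [ 0.57798345 -0.26929088  0.04      ]] scene lines [[ 0.5483 -0.2718  0.04  ]
 [ 0.5785 -0.2693  0.04  ]
 [ 0.5497 -0.2968  0.04  ]
 [ 0.5817 -0.2928  0.04  ]]
```

The wrist view and the triangulation agree that the points' midpoint is about 6 mm too far right (y -0.289 against -0.283), with x good to about 2 mm. I'll correct this, lower part way and squeeze further.

```bash
python3 -m inch '[[[0,0.03,-0.03,0,0,0.001,0.615],[0,0.05,-0.07,0,0,0.001,0.62],[0,0.05,-0.1,0,0,0.001,0.625],[0,0.05,-0.1,0,0,0.001,0.63],[0,0.05,-0.1,0,0,0.001,0.63],[0,0.05,-0.1,0,0,0.001,0.63]]]'; python3 look.py g6 wrist top scene; python3 - <<'E'
import numpy as np,cv2
t=np.load('g6_top.npy')[175:215,330:370,::-1]
s=np.load('g6_scene.npy')[240:285,150:200,::-1]
w=np.load('g6_wrist.npy')[200:325,200:300,::-1]
f=lambda a,k:cv2.resize(a,None,fx=k,fy=k,interpolation=cv2.INTER_CUBIC)
cv2.imwrite('pics/g6t.png',f(t,12));cv2.imwrite('pics/g6s.png',f(s,12));cv2.imwrite('pics/g6w.png',f(w,4.5))
E
```

```text
time: 7.1
ee_pos: [0.4916, -0.2907, 0.0614]
eef_rot: [-0.029, 0.706, 0.029, 0.707]
ft_force: [-0.2, 1.1, -0.3]
width: 0.0324
7.25 [ 0.4917 -0.2906  0.0614] [-0.0292  0.7065  0.0291  0.7065] F [ 0.79  0.7  -0.39] T [ 0.001 -0.004  0.011] w 0.03263
[[ 1.000e-04 -8.240e-02  9.966e-01]
 [-0.000e+00  9.966e-01  8.240e-02]
 [-1.000e+00 -0.000e+00  1.000e-04]]
```

View pics/g6t.png

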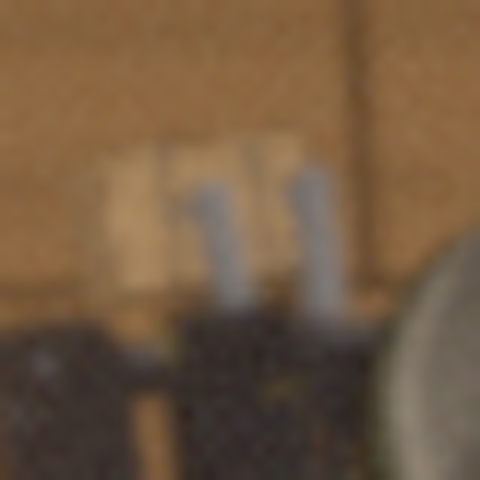

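View pics/g6s.png

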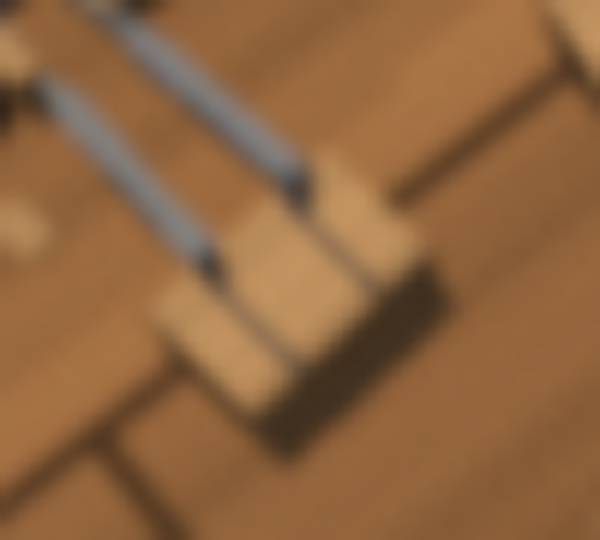

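View pics/g6w.png

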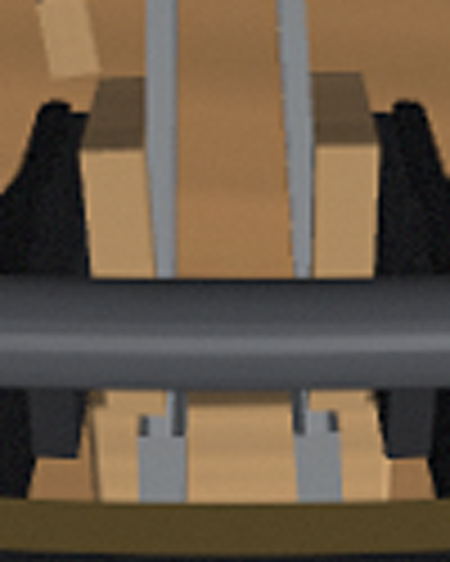

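View pics/g6_wrist.png

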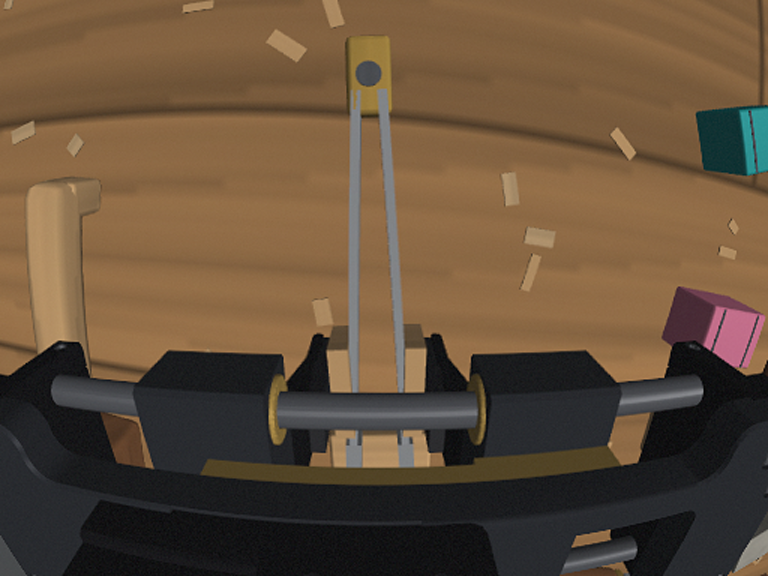

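```bash
python3 - <<'E'
from h import *
L=lambda n:np.load(n,allow_pickle=True).item()
W=lambda x,y:((x+.5)/1.5-.5,(y+.5)/1.5-.5)
V=lambda x,y:(200+(x+.5)/4.5-.5,200+(y+.5)/4.5-.5)
T=lambda x,y:(330+(x+.5)/12-.5,175+(y+.5)/12-.5)
S=lambda x,y:(150+(x+.5)/12-.5,240+(y+.5)/12-.5)
c=L('g6_wrist_c.npy');zt=c['xyz'][2]-.162;print('cam',c['xyz'],'zt',zt)
h=onz('wrist',W(368.5,73),zt+.0245,c)[0]
aL=onz('wrist',V(319,460),zt+.024,c)[0];aR=onz('wrist',V(162,460),zt+.024,c)[0]
m=(aL+aR)/2;y=np.arctan2(*(m-h)[1::-1]);d=np.linalg.norm(m-h);print('yaw',np.degrees(y),'tip',h[:2]+.176*np.array([np.cos(y),np.sin(y)]),'dist',d,'armgap',np.linalg.norm(aL-aR))
print('block edges wrist',onz('wrist',[V(100,480),V(388,480)],.04,c).round(4))
for z in(.045,.05,.055,.06): print(z,'scene L,R pin',onz('scene',[S(303,205),S(217,274)],z).round(4).tolist())
for nm,a,b in [('Lend',(210,190),(300,170)),('Rend',(308,175),(212,245))]:
    p,e=tri('top',T(*a),'scene',S(*b));print(nm,p.round(4),round(e,4))
for k,b in [('L far',(378,290)),('R far',(298,370))]: print(k,onz('scene',S(*b),.04).round(4))
E
```

```text
cam [ 0.41169701 -0.29669402  0.22338343] zt 0.06138343296268409
yaw 6.2910583790075085 tip [ 0.56128708 -0.28206012] dist 0.1346102091305065 armgap 0.020173188504933905
block edges wrist [[ 0.5625 -0.3071  0.04  ]
 [ 0.5586 -0.2574  0.04  ]]
0.045 scene L,R pin [[0.5536, -0.2713, 0.045], [0.5542, -0.2943, 0.045]]
0.05 scene L,R pin [[0.5558, -0.2716, 0.05], [0.5564, -0.2944, 0.05]]
0.055 scene L,R pin [[0.5581, -0.2719, 0.055], [0.5586, -0.2946, 0.055]]
0.06 scene L,R pin [[0.5603, -0.2722, 0.06], [0.5609, -0.2948, 0.06]]
Lend [ 0.5622 -0.2694  0.0798] 0.0001
Rend [ 0.565  -0.2926  0.0825] 0.0002
L far [[ 0.5783 -0.27    0.04  ]]
R far [[ 0.5816 -0.2933  0.04  ]]
```

The points' midpoint is at y -0.2821 (wrist) and -0.2834 (scene), against a target of -0.2827. The tip height is about 0.057. To check the squeeze without relying on finger width, I'll compare the arm gap at the same distance from the heel with the at-rest picture.

```bash
python3 - <<'E'
from h import *
L=lambda n:np.load(n,allow_pickle=True).item()
c1={'fx':297.3186396354542,'fy':297.3186396354542,'cx':250.99929536209143,'cy':190.5178128274196,'xyz':np.array([0.43292321,0.18831747,0.3723867]),'attitude':np.array([-0.09215753,-0.1129471,0.77045011,0.62060984])}
cs={'w1':(c1,.056,np.load('w1.npy'))}
for k in('g4','g5','g6'):
    c=L(k+'_wrist_c.npy');cs[k]=(c,c['xyz'][2]-.162+.024,np.load(k+'_wrist.npy'))
for k,(c,z,im) in cs.items():
    heel={'w1':(373,122),'g4':(369,75),'g5':(369,73),'g6':(368.5,73)}[k];h=onz('wrist',((heel[0]+.5)/1.5-.5,(heel[1]+.5)/1.5-.5),z,c)[0]
    res=[]
    hs=cv2.cvtColor(im,cv2.COLOR_RGB2HSV)
    for row in range(50,312):
        r=im[row,215:285].astype(int); m=(r[:,2]>=r[:,0]-12)&(r[:,2]>80)   # steel: not orange
        n,lab,st,_=cv2.connectedComponentsWithStats(m[None].astype(np.uint8))
        bl=[(st[i,0],st[i,2]) for i in range(1,n) if 2<=st[i,2]<=12]
        if len(bl)!=2: continue
        u=[215+a+(w-1)/2 for a,w in bl]
        p=onz('wrist',[(x,row) for x in u],z,c);mid=p.mean(0)
        res.append((np.linalg.norm(mid-h),np.linalg.norm(p[0]-p[1])))
    res=np.array(res)
    if len(res)==0: print(k,'none');continue
    thin=res[(res[:,0]>30)&(res[:,0]<100)];A=np.polyfit(thin[:,0],thin[:,1],1)
    fr=res[res[:,0]>120]
    print(k,'slope',A[0].round(4),'gap@96',np.polyval(A,.096)*1000,'n',len(thin),'front',(fr[:3]*1000).round(1).tolist(),(fr[-3:]*1000).round(1).tolist())
E
```

```text
Traceback (most recent call last):
TypeError: expected non-empty vector for x
```

```bash
cat > gap.py <<'E'
from h import *
L=lambda n:np.load(n,allow_pickle=True).item()
import sys
c1={'fx':297.3186396354542,'fy':297.3186396354542,'cx':250.99929536209143,'cy':190.5178128274196,'xyz':np.array([0.43292321,0.18831747,0.3723867]),'attitude':np.array([-0.09215753,-0.1129471,0.77045011,0.62060984])}
cs={'w1':(c1,.056,np.load('w1.npy'),(373,122))}
for k in sys.argv[1:]:
    c=L(k+'_wrist_c.npy');cs[k]=(c,c['xyz'][2]-.162+.024,np.load(k+'_wrist.npy'),(369,73.5))
A0=None
for k,(c,z,im,heel) in cs.items():
    h=onz('wrist',((heel[0]+.5)/1.5-.5,(heel[1]+.5)/1.5-.5),z,c)[0]
    res=[]
    for row in range(50,312):
        r=im[row,215:285].astype(int); m=(r[:,2]>=r[:,0]-14)&(r[:,2]>80)
        n,lab,st,_=cv2.connectedComponentsWithStats(m[None].astype(np.uint8))
        bl=sorted((st[i,0],st[i,2]) for i in range(1,n) if 2<=st[i,2]<=13)
        if len(bl)!=2: continue
        p=onz('wrist',[(215+a+(w-1)/2,row) for a,w in bl],z,c)
        res.append((np.linalg.norm(p.mean(0)-h)*1000,np.linalg.norm(p[0]-p[1])*1000,*p.mean(0)[:2]))
    res=np.array(res); t=res[(res[:,0]>30)&(res[:,0]<95)];A=np.polyfit(t[:,0],t[:,1],1);A0=A if A0 is None else A0
    f=res[res[:,0]>120]; B=np.polyfit(res[:,2],res[:,3],1)
    print(k,'n',len(t),'slope',A[0].round(4),'gap@90',np.polyval(A,90).round(2),'=> point gap',(44-170*(A0[0]-A[0])).round(1),'front',f[::max(1,len(f)//4),:2].round(1).tolist(),'axis yaw',np.degrees(np.arctan(B[0])).round(2))
E
python3 gap.py g4 g5 g6
```

```text
w1 n 60 slope 0.2116 gap@90 25.74 => point gap 44.0 front [[125.6, 33.6], [137.4, 35.6], [149.6, 38.9], [162.1, 41.2], [175.0, 44.1]] axis yaw 12.45
g4 n 129 slope 0.1752 gap@90 22.3 => point gap 37.8 front [[120.3, 4.7], [128.8, 29.3], [133.2, 30.0], [137.7, 30.7]] axis yaw 6.82
g5 n 129 slope 0.1172 gap@90 17.43 => point gap 28.0 front [[126.5, 19.2], [130.2, 22.0], [133.9, 22.5], [137.7, 22.8], [141.6, 23.6]] axis yaw 5.88
g6 n 129 slope 0.0963 gap@90 15.79 => point gap 24.4 front [[126.6, 16.9], [130.2, 19.4], [133.9, 19.9], [137.7, 20.4], [141.6, 21.0]] axis yaw 6.23
```

The slope estimate gives a point gap of about 24.2 mm, so a slight further squeeze is needed. I'll lower 9 mm and squeeze.

```bash
python3 -m inch '[[[0.008,-0.002,-0.03,0,0,0,0.632],[0.008,-0.002,-0.06,0,0,0,0.634],[0.008,-0.002,-0.075,0,0,0,0.636],[0.008,-0.002,-0.075,0,0,0,0.636],[0.008,-0.002,-0.075,0,0,0,0.636]]]'; python3 look.py g7 wrist top scene; python3 gap.py g7; python3 - <<'E'
import numpy as np,cv2
t=np.load('g7_top.npy')[175:215,330:370,::-1]
s=np.load('g7_scene.npy')[240:285,150:200,::-1]
f=lambda a,k:cv2.resize(a,None,fx=k,fy=k,interpolation=cv2.INTER_CUBIC)
cv2.imwrite('pics/g7t.png',f(t,12));cv2.imwrite('pics/g7s.png',f(s,12))
E
```

```text
time: 7.75
ee_pos: [0.4926, -0.2908, 0.0522]
eef_rot: [-0.029, 0.707, 0.029, 0.706]
ft_force: [-0.4, -0.1, -2.0]
width: 0.0319
7.9 [ 0.4927 -0.2908  0.0524] [-0.0292  0.7065  0.0292  0.7065] F [-0.29 -0.3  -1.  ] T [ 0.035 -0.042  0.084] w 0.03173
[[ 1.000e-04 -8.250e-02  9.966e-01]
 [-0.000e+00  9.966e-01  8.250e-02]
 [-1.000e+00 -0.000e+00  1.000e-04]]
w1 n 60 slope 0.2116 gap@90 25.74 => point gap 44.0 front [[125.6, 33.6], [137.4, 35.6], [149.6, 38.9], [162.1, 41.2], [175.0, 44.1]] axis yaw 12.45
g7 n 129 slope 0.0915 gap@90 15.37 => point gap 23.6 front [[123.7, 15.7], [129.4, 19.4], [133.1, 19.0], [136.9, 19.5], [140.8, 19.7]] axis yaw 6.36
```

View pics/g7t.png

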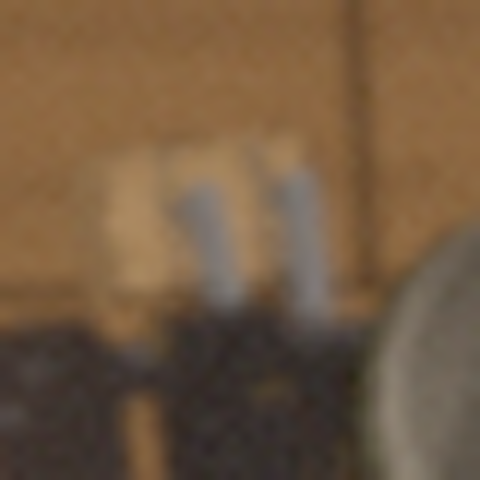

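View pics/g7s.png

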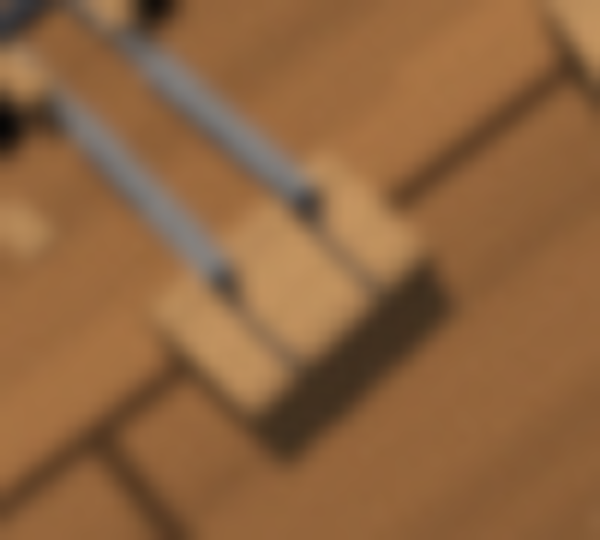

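View pics/g7_wrist.png

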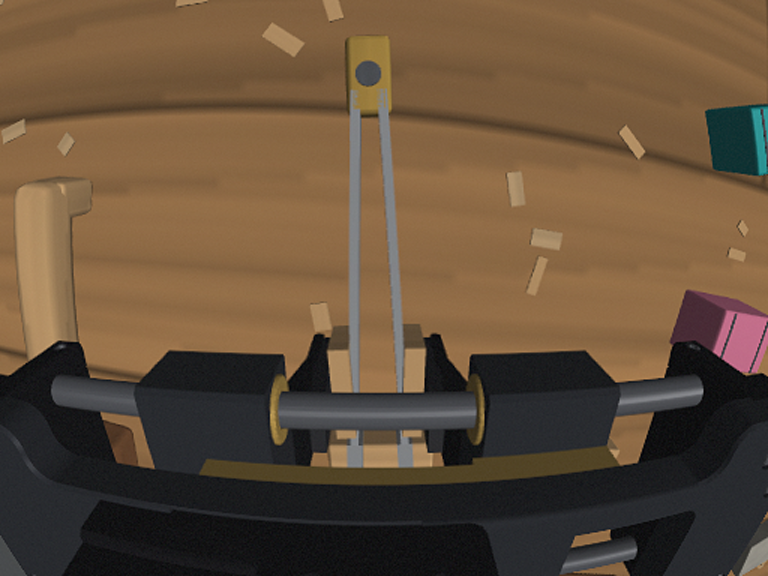

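```bash
python3 - <<'E'
from h import *
L=lambda n:np.load(n,allow_pickle=True).item()
W=lambda x,y:((x+.5)/1.5-.5,(y+.5)/1.5-.5)
T=lambda x,y:(330+(x+.5)/12-.5,175+(y+.5)/12-.5)
S=lambda x,y:(150+(x+.5)/12-.5,240+(y+.5)/12-.5)
c=L('g7_wrist_c.npy');zt=c['xyz'][2]-.162
h=onz('wrist',W(368.5,73),zt+.0245,c)[0]
aL=onz('wrist',W(405,455),zt+.024,c)[0];aR=onz('wrist',W(355.5,455),zt+.024,c)[0];m=(aL+aR)/2
y=np.arctan2(*(m-h)[1::-1]);print('zt',zt,'yaw',np.degrees(y),'tip',h[:2]+.176*np.array([np.cos(y),np.sin(y)]))
print('block edges',onz('wrist',[W(331,455),W(434,455)],.04,c))
for z in(.042,.045,.05): print(z,onz('scene',[S(315,213),S(232,289)],z).round(4).tolist())
for nm,a,b in [('Lend',(203,190),(307,188)),('Rend',(300,178),(222,268))]:
    p,e=tri('top',T(*a),'scene',S(*b));print(nm,p.round(4),round(e,4))
# predicted pin bottoms in scene for z values
n=np.array([-np.sin(.108),np.cos(.108)])
for z in(.041,.044,.048): print(z,[((proj('scene',[*(np.array([.5625,-.2826])+s*.0115*n),z])[0]-[150,240]+.5)*12).round(0).tolist() for s in(1,-1)])
E
```

```text
zt 0.05222352067067945 yaw 6.357320801994984 tip [ 0.56214452 -0.28195698]
block edges [[ 0.55294133 -0.30770499  0.04      ]
 [ 0.54897795 -0.25738521  0.04      ]]
0.042 [[0.5555, -0.2702, 0.042], [0.5578, -0.2937, 0.042]]
0.045 [[0.5569, -0.2704, 0.045], [0.5592, -0.2938, 0.045]]
0.05 [[0.5591, -0.2707, 0.05], [0.5614, -0.2939, 0.05]]
Lend [ 0.5632 -0.27    0.0722] 0.0002
Rend [ 0.5658 -0.2937  0.0721] 0.0002
0.041 [[328.0, 236.0], [248.0, 312.0]]
0.044 [[325.0, 232.0], [245.0, 307.0]]
0.048 [[321.0, 225.0], [240.0, 301.0]]
```

```bash
python3 - <<'E'
from h import *
G=lambda x,y:(262+(x+.5)/8-.5,175+(y+.5)/8-.5)
H=lambda x,y:(155+(x+.5)/7-.5,195+(y+.5)/7-.5)
for nm,a,b in [('L far',(655,97),(183,485)),('R far',(708,94),(143,528)),('L near',(661,188),(130,430)),('R near',(720,184),(83,473)),('cornerLfar(+y)',(612,108),(213,465)),('Rfar',(745,92),(113,555))]:
    p,e=tri('top',G(*a),'scene',H(*b));print(nm,p.round(4),round(e,4))
E
```

```text
L far [ 0.5788 -0.2706  0.041 ] 0.0008
R far [ 0.5804 -0.2915  0.0367] 0.0002
L near [ 0.5449 -0.2726  0.0347] 0.0008
R near [ 0.5462 -0.2956  0.0327] 0.0006
cornerLfar(+y) [ 0.5761 -0.2567  0.0316] 0.0014
Rfar [ 0.5811 -0.3058  0.0358] 0.0005
```

Using the gauge itself as the reference, the top and scene triangulation reads 4.6 mm low. Corrected, it puts the points at z ≈ 0.0487, which matches the arm's 0.0485. I'll lower a last 5 mm, then hold.

```bash
python3 -m inch '[[[0,0,-0.02,0,0,0,0.636],[0,0,-0.035,0,0,0,0.636],[0,0,-0.042,0,0,0,0.636],[0,0,-0.042,0,0,0,0.636],[0,0,-0.042,0,0,0,0.636],[0,0,-0.042,0,0,0,0.636],[0,0,-0.042,0,0,0,0.636]]]'; python3 look.py g8 wrist scene top; python3 gap.py g8; python3 - <<'E'
from h import *
s=np.load('g8_scene.npy')[240:285,150:200,::-1]
w=np.load('g8_wrist.npy')[200:325,200:300,::-1]
f=lambda a,k:cv2.resize(a,None,fx=k,fy=k,interpolation=cv2.INTER_CUBIC)
cv2.imwrite('pics/g8s.png',f(s,12));cv2.imwrite('pics/g8w.png',f(w,4.5))
c=np.load('g8_wrist_c.npy',allow_pickle=True).item();print('cam',c['xyz'],'tip z',c['xyz'][2]-.166)
E
```

```text
time: 8.6
ee_pos: [0.4927, -0.2908, 0.0473]
eef_rot: [-0.029, 0.706, 0.029, 0.707]
ft_force: [-0.8, -0.2, -0.6]
width: 0.032
8.75 [ 0.4926 -0.2907  0.0473] [-0.0292  0.7065  0.0292  0.7065] F [-0.12 -0.08  0.32] T [-0.004  0.039 -0.036] w 0.03188
[[ 1.000e-04 -8.250e-02  9.966e-01]
 [ 1.000e-04  9.966e-01  8.250e-02]
 [-1.000e+00  1.000e-04  1.000e-04]]
w1 n 60 slope 0.2116 gap@90 25.74 => point gap 44.0 front [[125.6, 33.6], [137.4, 35.6], [149.6, 38.9], [162.1, 41.2], [175.0, 44.1]] axis yaw 12.45
g8 n 129 slope 0.0916 gap@90 15.36 => point gap 23.6 front [[123.7, 15.7], [129.5, 19.4], [133.2, 19.3], [136.9, 19.5], [140.8, 19.7]] axis yaw 6.35
cam [ 0.41266947 -0.29681016  0.20929442] tip z 0.0432944248254265
```

View pics/g8s.png

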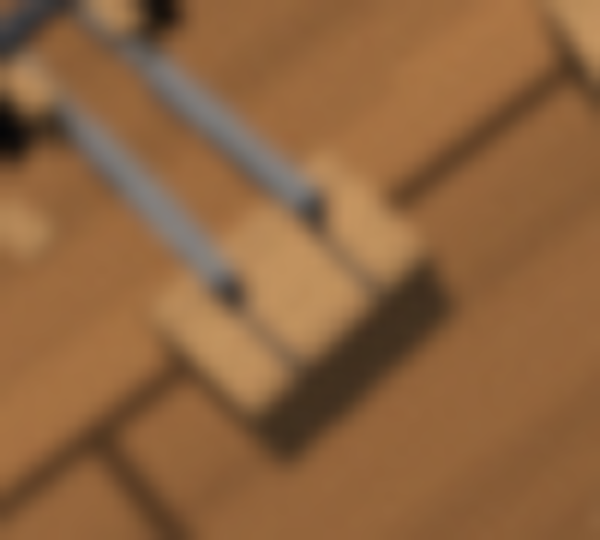

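View pics/g8w.png

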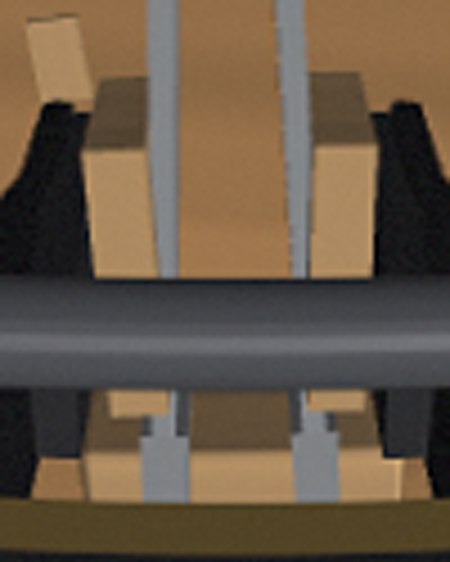

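View pics/g8_top.png

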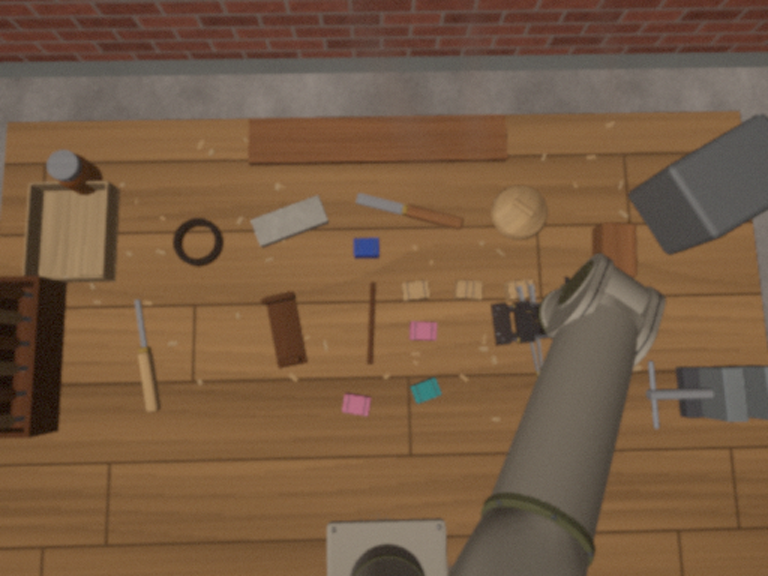

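The scene crop shows the two pins at (315,213) and (232,291), each at the start of its line with wood visible ahead. In the wrist crop the arms (165 and 316) are centred on the block (85 to 400). The force is about 0 and nothing else has moved, so I'm handing in.

```bash
python3 - <<'E'
from bench import *
close_job();s=read_state();print(s['time'],s['ee_pos'],s['ft_force'],s['width'])
E
```

```text
the job is handed in; nothing more can be done
the job is handed in; nothing more can be done
```

I lifted the tweezers off the rest, squeezed them in small steps and never pinched the points shut. I handed in at about 8.8 s, with them held level over the middle gauge, the right-most of the three pale blocks.

**Last checks:**
- **Gap:** two readings from the wrist camera gave 23.6 mm (arm slope) and about 22.9 mm (front of the arms). The finger opening of 31.9 mm corresponds to about 23 mm, and it held steady.
- **Position:** the midpoint of the points is within about 1 mm of the middle of the lines. The views disagree slightly, from 0.6 mm one way (wrist) to 1.3 mm the other (scene).
- **Yaw:** the tweezers sit at about 6.3° and the lines at 6.1°.
- **Height:** I estimate the points about 3 mm above the wood. The wrist force was near zero, so they are not touching. The top and scene triangulation alone read 4.6 mm low, so I corrected it against the gauge.
- **Other things on the bench:** none of those in view in the last top picture had moved; the arm hid part of the mallet.

**Disagreements on the way:**
- The first approach to the gauge ended about 6 mm too far right, which I corrected from the images before lowering.
- There was a passing 6 N upward force while gripping on the rest, which vanished on lifting.

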